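# Fit the blue suction tube on the blue port

### The arm

A 7-joint arm with a two-finger parallel gripper is mounted at the origin on the work surface. World frame = base frame: x ahead of the robot, y to its left, z up, the work surface at z = 0. Lengths are in mm, angles in rad, forces in N, time in s.
With the tool pointing down it reaches from about 400 to 900 mm from the base axis. Payload 5.5 kg.
Tool frame: the origin (TCP) lies between the finger pads; the fingertips stand 14 mm ahead of it and the grasp point (between the pads) lies 5 mm behind it; z points along the fingers, y is the line along which they close (so a half turn about z gives the same grasp; the last joint's range is limited). The gripper opens to 85 mm and grips with 20 to 120 N. Pads are 22 mm wide; open, the fingers measure 114 mm over their backs; the gripper's body (76 mm by 85 mm) begins 54 mm behind the grasp point. The pads swing forward as they close: fully open they stand 13 mm farther back than shut.
Start: joints at [-0.84, 0.501, -0.427, 1.55, 0.221, 1.138, -0.21], TCP at [293.065, 580.183, 245.31] pointing down, gripper open.
Joint ranges: [-2.88, 2.88], [-0.31, 2.03], [-1.54, 1.56], [0.2, 2.42], [-1.41, 4.55], [0.19, 2.02], [-2.57, 2.57]. Speed limits (rad/s): [2.57, 2.57, 3.14, 3.14, 3.14, 3.14, 3.14].

### API

Orientations are given as a unit quaternion [x, y, z, w].
In Python, from bench import manip, imaging gives the robot as it stands.
- The arm moves only by the tool carry_out, never from a script. Its argument "moves" is a list of rows, each an object of numbers: "tx", "ty", "tz": the shift along the world's x, y, z as a fraction of full scale; "wx", "wy", "wz": the turn, a rotation vector about the world's x, y, z as a fraction of full scale; "claw": the opening, from -1 (shut) to 1 (fully open). In form: [{"tx": .., "ty": .., "tz": .., "wx": .., "wy": .., "wz": .., "claw": ..}, ...]. A call has 1 to 5 rows; each row is the pose to reach, as a shift and turn from the pose commanded when the call began; what a row does not reach only later rows make up. Full scale, the value 1, is 0.4 m for a shift and pi/2 rad for a turn. A row lasts 1/8 s, in which the tool goes at most 62.5 mm and 10.7 degrees, less where a joint would pass 70% of its speed; a pose out of reach is approached as far as the arm can. A call with a number of a shift or a turn outside -1 to 1 is refused whole. A call with a gripper value outside its range is refused whole. The fingers move at their own pace and stop on an object; "force" is the grip in N (left out, the last holds). Time passes only in rows, so rows that repeat a pose let the fingers close. It gives the time, the measured TCP pose, the force, the opening and the grip force at its end, in the units of the state.
- manip.get_state(): the state, without advancing time (a new reading comes with each control period).
- imaging.camera(name): name is "scene" or "top"; returns a dict with "img" (420x560x3 uint8, red, green, blue), "range_z" (420x560 float32, mm along the optical axis (not along the pixel's ray), 0 where there is no reading), "vfov" (degrees; the focal length in pixels is half the picture's height over the tangent of half this angle, whatever the lens; pixels are square), "cx", "cy" (the principal point, pixels), "k1" (the pictures are not rectified: a ray, as slopes to the right and down, at radius r is drawn at 1 + k1 r^2 times it, then the intrinsics apply), "origin" and "orientation" of the camera in the world. Camera axes: x right, y up, looking along -z (the intrinsics and any distortion apply to the point x, -y, -z); pixel columns grow to the right and rows downward; lengths in mm; the calibration is good to about 2 mm. A picture is of the moment at which its call begins.
- manip.hand_in(): hands the job in; it is judged then, once.
The state is a dict: "clock": time; "qpos": joint angles; "dq": joint speeds; "tau": joint torques, N m; "tcp_pos": TCP position; "eef_rot": TCP orientation; "ft_force": force on the tool from outside, world axes, zero at the start; "torque": the same for the moment, N m; "finger_gap": finger opening in mm; "grip_force": force on a finger pad.
Only numpy, scipy, OpenCV 4.12 (cv2) and the standard library are available. Lean on these libraries where they do the work, as an engineer would, in place of code of your own. Each camera call takes 0.05 s, during which the arm holds its last target. There are 200 camera calls.

### The job

On the computer-recycling bench, pick up the blue tube and push it down over the spigot of the suction box's blue-collared port until it is fully home on the collar. Keep hold of it until it is home, then let go and leave it standing upright there. Leave the yellow tube standing where it is.

Things in the scene. Friction and masses are not known exactly. Their poses are not given: they have to be found in the camera images.
- blue_tube: Loose rigid blue plastic tube standing upright on the bench, open at both ends: 100 mm long, outer diameter 44 mm, bore 36 mm (wall 4 mm), with a black rib of 50 mm diameter around it from 35 to 41 mm above its lower end; plain above the rib. About 70 g. Origin: on its axis at its lower end; z up along the axis.
- blue_port: Port with a flat blue collar (64 mm diameter, 8 mm thick) on top of the fixed grey suction box, its top 90 mm above the bench. From the collar rises an aluminium spigot of 29 mm diameter, straight for 25 mm, then tapering over 25 mm to a nose of 12 mm diameter. Origin: on the port's axis under the collar (collar's face at +8 mm, nose at +58 mm); z up. Fixed.
- yellow_port: The same port with a yellow collar, 150 mm from the blue one on the same box (either may be on the left); not to be used. Origin and axes as for the blue port.
- yellow_tube: Loose yellow tube of the same shape and size as the blue one, also standing upright on the bench; to be left alone. Origin: on its axis at its lower end; z up along the axis.
Mind the look-alikes: they are no part of the job. What is shaped like the blue_tube but turquoise or white is not meant.

How it is judged:
By the outcome, as a careful person would: the job done as asked, in the order asked, and still so for the second after the job is handed in, with the robot touching nothing.
It also fails if it takes over 45 s, if anything falls off the work surface, if the arm or the gripper's body presses on something with over 40 N, if the wrist force passes 120 N, or if a joint passes its speed limit or range.

## Working session

There is one attempt and no reset: what is moved stays moved. The work goes in short steps, Python scripts to look and compute and a tool call to move; the robot and the scene stay as the last step left them, time stands still between calls to the robot, and variables do not carry over. Pictures are saved under pics/ and viewed, at most 10 in all, crops included, and the job is handed in when it is done.

Besides the shell and the picture viewer there is one more tool, called after "Emit:" by a JSON object that holds its "api" and its "payload", one argument or row to a line. carry_out: Moves the arm, as the interface text tells. Its arguments: {"type":"object","properties":{"moves":{"type":"array"},"force":{"type":"number"}},"required":["moves"]}

```bash
mkdir -p pics; cat > h.py <<'E'
import numpy as np, cv2
from scipy.spatial.transform import Rotation as R
from bench import manip, imaging
def f_(c): return c["img"].shape[0]/2/np.tan(np.radians(c["vfov"])/2)
def rays(c,uv):
    f=f_(c); K=np.array([[f,0,c["cx"]],[0,f,c["cy"]],[0,0,1.]])
    p=cv2.undistortPoints(np.array(uv,float).reshape(-1,1,2),K,np.array([c["k1"],0,0,0.])).reshape(-1,2)
    d=np.c_[p[:,0],-p[:,1],-np.ones(len(p))]
    return np.array(c["origin"],float), R.from_quat(c["orientation"]).apply(d)
def onplane(c,uv,z):
    o,d=rays(c,uv); return o+d*((z-o[2])/d[:,2])[:,None]
def pts(c):
    h,w=c["range_z"].shape; u,v=np.meshgrid(np.arange(w),np.arange(h))
    o,d=rays(c,np.c_[u.ravel(),v.ravel()]); z=c["range_z"].ravel()
    P=o+d*z[:,None]; P[z<=0]=np.nan
    return P.reshape(h,w,3)
E
python3 - <<'E'
from h import *
print(manip.get_state())
ims=[]
for n in("scene","top"):
    c=imaging.camera(n); print(n,{k:v for k,v in c.items() if k not in("img","range_z")})
    cv2.imwrite(f"pics/{n}0.png",c["img"][:,:,::-1]); np.save(n+"0.npy",c,allow_pickle=True)
E
```

```text
{'clock': 0.0, 'qpos': array([-0.83978792,  0.50187366, -0.42678723,  1.55147314,  0.22079119,
        1.13830124, -0.21031524]), 'dq': array([ 1.01332314e-03, -3.61444638e-04, -3.39979322e-04,  4.05486577e-04,
       -1.67644211e-03, -4.62899547e-04,  1.37440416e-05]), 'tau': array([-4.15244340e-04, -5.69510257e+01, -5.81629962e+00, -2.80934304e+01,
        1.07174183e-02,  1.20778030e-02, -1.33011554e-06]), 'tcp_pos': array([292.83652051, 579.53374107, 244.23316421]), 'eef_rot': array([ 2.31759035e-01,  9.72772713e-01, -9.63000535e-04, -2.68437227e-04]), 'ft_force': array([-0.19996647, -0.45931329,  0.01893552]), 'torque': array([-0.00081451,  0.0156158 ,  0.03699452]), 'grip_force': 0.0, 'finger_gap': 85.33857179643888}
scene {'vfov': 51.28701677431807, 'cx': 276.449803059642, 'cy': 212.34439187872582, 'k1': -0.1255090871596882, 'origin': array([ 988.17233121, -134.71094472,  868.5874411 ]), 'orientation': array([0.22773026, 0.1771335 , 0.59793407, 0.74782184])}
top {'vfov': 45.260973534010084, 'cx': 278.77496043196095, 'cy': 216.9233844058143, 'k1': -0.10723658738276576, 'origin': array([ 425.76456552,    7.3474832 , 1009.70665414]), 'orientation': array([-0.01970487,  0.03322134,  0.70738513, -0.70577216])}
```

View pics/scene0.png

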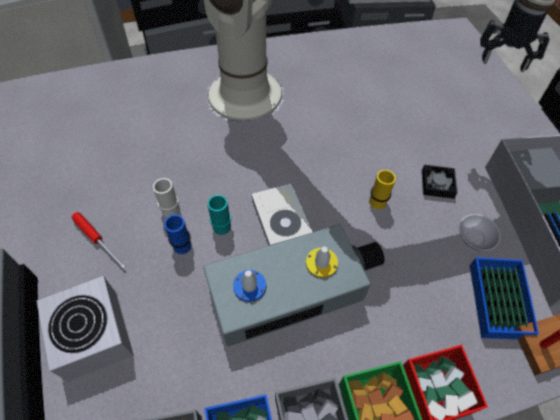

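View pics/top0.png

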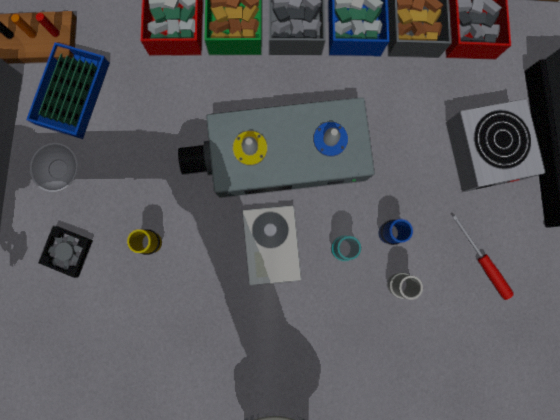

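Candidates for the blue tube: 
- Blue tube: scene (177,233), top (398,231). This is the one to take.
- Turquoise tube: scene (219,215), top (347,248).
- White tube: scene (166,195), top (407,287).
- Yellow tube: scene (383,188), top (143,241).
- Blue port: scene (250,285), top (330,138). The yellow port is at top (250,147).

```bash
cat > m.py <<'E'
from h import *
def mask(c,box,lo=(105,120,40),hi=(130,255,255)):
    m=cv2.inRange(cv2.cvtColor(c["img"],cv2.COLOR_RGB2HSV),lo,hi); k=np.zeros_like(m)
    x0,y0,x1,y1=box; k[y0:y1,x0:x1]=m[y0:y1,x0:x1]; return k>0
def circ(p):
    A=np.c_[2*p,np.ones(len(p))]; s=np.linalg.lstsq(A,(p**2).sum(1),rcond=None)[0]
    return s[:2],np.sqrt(s[2]+s[:2]@s[:2])
def tri(c1,p1,c2,p2):
    o1,d1=rays(c1,[p1]);o2,d2=rays(c2,[p2]);d1,d2=d1[0],d2[0]
    s=np.linalg.lstsq(np.c_[d1,-d2],o2-o1,rcond=None)[0]
    a,b=o1+s[0]*d1,o2+s[1]*d2; return (a+b)/2,np.linalg.norm(a-b)
E
python3 - <<'E'
from m import *
C={n:np.load(n+"0.npy",allow_pickle=True).item() for n in("scene","top")}
B={"top":{"tube":(375,212,420,250),"port":(305,112,355,165)},"scene":{"tube":(158,205,198,262),"port":(228,262,275,308)}}
for n,c in C.items():
    P=pts(c)
    for k,b in B[n].items():
        m=mask(c,b); q=P[m]; q=q[~np.isnan(q[:,0])]
        print(n,k,m.sum(),np.percentile(q[:,2],[5,50,95,99]).round(1))
        if k=="tube": t=q[q[:,2]>92]
        else: t=q[abs(q[:,2]-98)<8]
        if len(t)>10: print("  circ",circ(t[:,:2]),t[:,:2].min(0),t[:,:2].max(0),len(t),"z",np.median(t[:,2]))
        if k=="port":
            cn=max(cv2.findContours(m.astype(np.uint8),0,1)[0],key=cv2.contourArea); hull=cv2.convexHull(cn)
            e=cv2.fitEllipse(hull); print("  ell",e, onplane(c,[e[0]],98))
            w=onplane(c,hull.reshape(-1,2),98); print("  hullcirc",circ(w[:,:2]))
    x=P[B[n]["port"][1]:B[n]["port"][3],B[n]["port"][0]:B[n]["port"][2]].reshape(-1,3); x=x[x[:,2]>138]; 
    print(n,"nose",len(x),np.nanmean(x,0) if len(x) else 0,np.nanmax(x[:,2]) if len(x) else 0)
a=cv2.resize(C["top"]["img"][100:310,290:440],None,fx=2.6,fy=2.6); b=cv2.resize(C["scene"]["img"][165:310,140:290],None,fx=2.6,fy=2.6)
o=np.zeros((546,780,3),np.uint8); o[:a.shape[0],:a.shape[1]]=a; o[:b.shape[0],390:390+b.shape[1]]=b
cv2.imwrite("pics/crop.png",o[:,:,::-1])
E
```

```text
scene tube 709 [ 10.8  69.5  99.8 101.5]
  circ (array([ 472.70728747, -230.34230588]), np.float64(19.922629491780647)) [ 449.87193184 -251.44553246] [ 494.00345361 -210.4299052 ] 151 z 98.27396431186276
scene port 546 [ 92.4  97.8 100.3 101.4]
  circ (array([ 641.54152513, -103.60258188]), np.float64(25.30966129724903)) [ 610.10912068 -134.75773653] [673.1054164  -72.09916285] 528 z 97.78155597733712
  ell ((249.24000549316406, 285.3526611328125), (31.313615798950195, 33.0257568359375), 76.20712280273438) [[ 643.19293297 -103.50786448   98.        ]]
  hullcirc (array([ 642.69126092, -103.41272849]), np.float64(32.011398588285495))
scene nose 74 [ 644.02985485 -104.00669271  144.44330336] 150.40631540436402
top tube 520 [ 15.5  79.  102.8 103.8]
  circ (array([ 469.26998993, -232.39390101]), np.float64(19.438669176267016)) [ 447.7485024  -254.69827392] [ 489.86484955 -212.09586089] 183 z 100.87957634017471
top port 664 [ 96.9  99.6 102.3 103.6]
  circ (array([ 639.81015303, -106.06561867]), np.float64(25.2320147607171)) [ 607.63555904 -136.7779571 ] [672.1846126  -75.33769888] 657 z 99.56068831130688
  ell ((330.3095397949219, 138.41070556640625), (33.77033996582031, 34.151981353759766), 116.5096435546875) [[ 639.44432388 -105.85770707   98.        ]]
  hullcirc (array([ 639.57806957, -105.9010211 ]), np.float64(31.767868563091067))
top nose 96 [ 637.599762   -104.83456254  145.59196899] 152.46345029956308
```

View pics/crop.png

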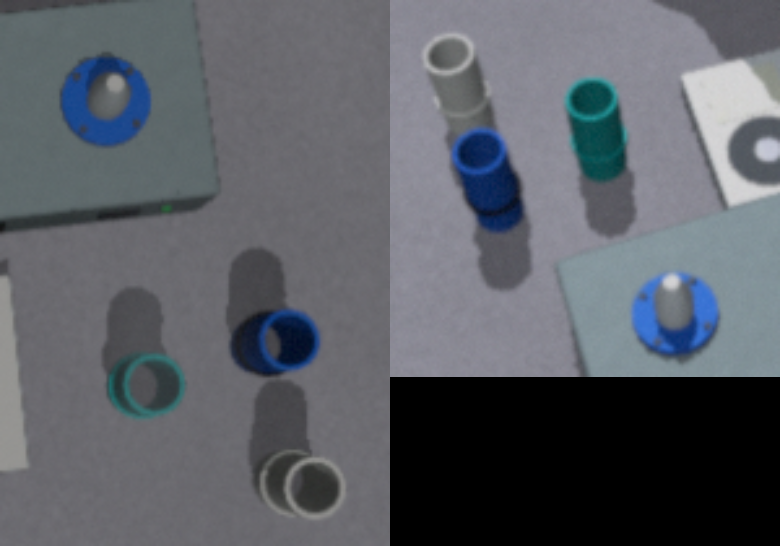

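The crop confirms the plain dark-blue tube with the rib. It stands at about (471,-231), with its top at about 99 mm. The port is at about (641,-105), with the collar at about 98 mm. Both views give the same tube-to-port offset, (170,127). The present finger direction of 63° clears both neighbours, so I'm setting out.

Emit:
{"api": "carry_out", "payload": {
  "moves": [
    {"tx": 0.1,"ty": -0.1},
    {"tx": 0.2,"ty": -0.2},
    {"tx": 0.3,"ty": -0.3},
    {"tx": 0.4,"ty": -0.4},
    {"tx": 0.45,"ty": -0.5}
  ]
}}

```text
validation failed for argument at $.mo...
```

Emit:
{"api": "carry_out", "payload": {
  "moves": [
    {"ty": -0.15},
    {"ty": -0.3},
    {"ty": -0.45},
    {"ty": -0.6},
    {"ty": -0.75}
  ]
}}

```text
validation failed for argument at $.mo...
```

Emit:
{"api": "carry_out", "payload": {
  "moves": [
    {"ty": -0.15},
    {"ty": -0.3},
    {"ty": -0.45},
    {"ty": -0.6},
    {"ty": -0.75,"claw": 1}
  ]
}}

```text
validation failed for argument at $.mo...
```

All keys seem to be required.

Emit:
{"api": "carry_out", "payload": {
  "moves": [
    {"tx": 0.1,"ty": -0.1,"tz": 0,"wx": 0,"wy": 0,"wz": 0,"claw": 1},
    {"tx": 0.2,"ty": -0.2,"tz": 0,"wx": 0,"wy": 0,"wz": 0,"claw": 1},
    {"tx": 0.3,"ty": -0.3,"tz": 0,"wx": 0,"wy": 0,"wz": 0,"claw": 1},
    {"tx": 0.4,"ty": -0.4,"tz": 0,"wx": 0,"wy": 0,"wz": 0,"claw": 1},
    {"tx": 0.45,"ty": -0.5,"tz": 0,"wx": 0,"wy": 0,"wz": 0,"claw": 1}
  ]
}}

```text
clock: 0.72
tcp_pos: [475.4, 377.6, 244.7]
eef_rot: [0.233, 0.972, -0.0, 0.0]
ft_force: [0.1, -0.1, 0.1]
finger_gap: 85.4
grip_force: 0.0
```

Emit:
{"api": "carry_out", "payload": {
  "moves": [
    {"tx": 0,"ty": -0.15,"tz": 0,"wx": 0,"wy": 0,"wz": 0,"claw": 1},
    {"tx": 0,"ty": -0.3,"tz": 0,"wx": 0,"wy": 0,"wz": 0,"claw": 1},
    {"tx": 0,"ty": -0.45,"tz": 0,"wx": 0,"wy": 0,"wz": 0,"claw": 1},
    {"tx": 0,"ty": -0.6,"tz": 0,"wx": 0,"wy": 0,"wz": 0,"claw": 1},
    {"tx": 0,"ty": -0.75,"tz": 0,"wx": 0,"wy": 0,"wz": 0,"claw": 1}
  ]
}}

```text
clock: 1.35
tcp_pos: [472.6, 78.1, 245.2]
eef_rot: [0.232, 0.973, -0.0, -0.0]
ft_force: [1.5, -0.8, 0.1]
finger_gap: 85.3
grip_force: 0.0
```

Emit:
{"api": "carry_out", "payload": {
  "moves": [
    {"tx": 0,"ty": -0.15,"tz": 0,"wx": 0,"wy": 0,"wz": 0,"claw": 1},
    {"tx": 0,"ty": -0.3,"tz": 0,"wx": 0,"wy": 0,"wz": 0,"claw": 1},
    {"tx": 0,"ty": -0.45,"tz": 0,"wx": 0,"wy": 0,"wz": 0,"claw": 1},
    {"tx": 0,"ty": -0.6,"tz": 0,"wx": 0,"wy": 0,"wz": 0,"claw": 1},
    {"tx": 0,"ty": -0.75,"tz": 0,"wx": 0,"wy": 0,"wz": 0,"claw": 1}
  ]
}}

```text
clock: 1.98
tcp_pos: [472.7, -221.6, 245.2]
eef_rot: [0.232, 0.973, 0.0, -0.0]
ft_force: [1.6, 0.3, 1.0]
finger_gap: 85.5
grip_force: 0.0
```

Emit:
{"api": "carry_out", "payload": {
  "moves": [
    {"tx": -0.005,"ty": -0.028,"tz": -0.1,"wx": 0,"wy": 0,"wz": 0,"claw": 1},
    {"tx": -0.005,"ty": -0.028,"tz": -0.2,"wx": 0,"wy": 0,"wz": 0,"claw": 1},
    {"tx": -0.005,"ty": -0.028,"tz": -0.2,"wx": 0,"wy": 0,"wz": 0,"claw": 1}
  ]
}}

```text
clock: 2.35
tcp_pos: [468.2, -229.9, 162.3]
eef_rot: [0.232, 0.973, 0.001, -0.004]
ft_force: [-0.2, -0.2, 0.1]
finger_gap: 85.3
grip_force: 0.0
```

```bash
python3 - <<'E'
from h import *
s=manip.get_state(); print(s["qpos"].round(2),s["tcp_pos"].round(1))
c=imaging.camera("scene"); a=cv2.resize(c["img"][80:300,90:310],None,fx=2.6,fy=2.6)
cv2.imwrite("pics/above.png",a[:,:,::-1])
E
```

```text
[ 0.43  0.35 -0.03  1.95  0.01  0.85  1.5 ] [ 468.2 -229.9  162.3]
```

View pics/above.png

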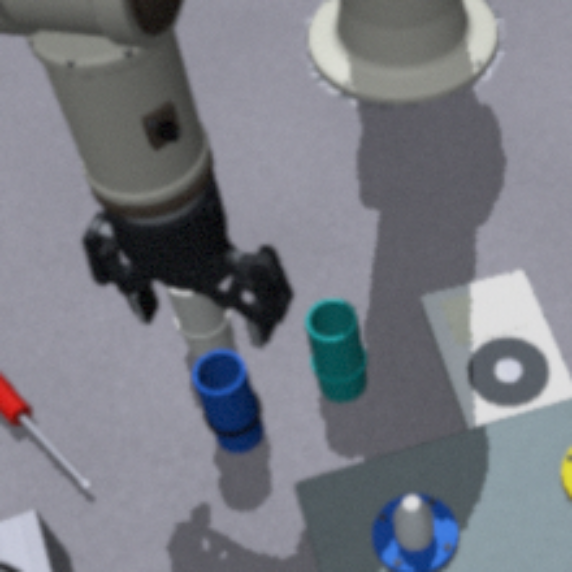

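The crop shows the open fingers straddling the blue tube at (222,375) from above, clear of the white and turquoise tubes. Next I descend to a TCP height of about 70 mm and close.

Emit:
{"api": "carry_out", "payload": {
  "moves": [
    {"tx": 0,"ty": 0,"tz": -0.08,"wx": 0,"wy": 0,"wz": 0,"claw": 1},
    {"tx": 0,"ty": 0,"tz": -0.16,"wx": 0,"wy": 0,"wz": 0,"claw": 1},
    {"tx": 0,"ty": 0,"tz": -0.235,"wx": 0,"wy": 0,"wz": 0,"claw": 1},
    {"tx": 0,"ty": 0,"tz": -0.235,"wx": 0,"wy": 0,"wz": 0,"claw": 1},
    {"tx": 0,"ty": 0,"tz": -0.235,"wx": 0,"wy": 0,"wz": 0,"claw": 1}
  ]
}}

```text
clock: 3.02
tcp_pos: [472.7, -231.4, 73.3]
eef_rot: [0.232, 0.973, -0.0, 0.001]
ft_force: [1.6, -0.2, 0.6]
finger_gap: 85.2
grip_force: 0.0
```

Emit:
{"api": "carry_out", "payload": {
  "moves": [
    {"tx": 0,"ty": 0,"tz": 0,"wx": 0,"wy": 0,"wz": 0,"claw": -1},
    {"tx": 0,"ty": 0,"tz": 0,"wx": 0,"wy": 0,"wz": 0,"claw": -1},
    {"tx": 0,"ty": 0,"tz": 0,"wx": 0,"wy": 0,"wz": 0,"claw": -1},
    {"tx": 0,"ty": 0,"tz": 0,"wx": 0,"wy": 0,"wz": 0,"claw": -1},
    {"tx": 0,"ty": 0,"tz": 0,"wx": 0,"wy": 0,"wz": 0,"claw": -1}
  ],
  "force": 50
}}

```text
clock: 3.65
tcp_pos: [471.7, -231.6, 72.5]
eef_rot: [0.232, 0.973, -0.0, 0.001]
ft_force: [-1.8, 0.5, 7.0]
finger_gap: 43.4
grip_force: 49.8
```

Emit:
{"api": "carry_out", "payload": {
  "moves": [
    {"tx": 0,"ty": 0,"tz": 0.05,"wx": 0,"wy": 0,"wz": 0,"claw": -1},
    {"tx": 0,"ty": 0,"tz": 0.15,"wx": 0,"wy": 0,"wz": 0,"claw": -1},
    {"tx": 0,"ty": 0,"tz": 0.25,"wx": 0,"wy": 0,"wz": 0,"claw": -1},
    {"tx": 0,"ty": 0,"tz": 0.35,"wx": 0,"wy": 0,"wz": 0,"claw": -1},
    {"tx": 0,"ty": 0,"tz": 0.45,"wx": 0,"wy": 0,"wz": 0,"claw": -1}
  ]
}}

```text
clock: 4.28
tcp_pos: [470.7, -230.9, 252.8]
eef_rot: [0.232, 0.973, 0.0, 0.0]
ft_force: [-0.6, -0.3, -0.5]
finger_gap: 43.5
grip_force: 50.8
```

Emit:
{"api": "carry_out", "payload": {
  "moves": [
    {"tx": 0.1,"ty": 0.075,"tz": 0,"wx": 0,"wy": 0,"wz": 0,"claw": -1},
    {"tx": 0.2,"ty": 0.15,"tz": 0,"wx": 0,"wy": 0,"wz": 0,"claw": -1},
    {"tx": 0.3,"ty": 0.225,"tz": 0,"wx": 0,"wy": 0,"wz": 0,"claw": -1},
    {"tx": 0.4,"ty": 0.3,"tz": 0,"wx": 0,"wy": 0,"wz": 0,"claw": -1},
    {"tx": 0.426,"ty": 0.317,"tz": 0,"wx": 0,"wy": 0,"wz": 0,"claw": -1}
  ]
}}

```text
clock: 4.9
tcp_pos: [643.4, -99.9, 250.8]
eef_rot: [0.229, 0.973, 0.001, -0.0]
ft_force: [-0.8, 0.3, -1.3]
finger_gap: 43.1
grip_force: 50.8
```

Emit:
{"api": "carry_out", "payload": {
  "moves": [
    {"tx": 0,"ty": 0,"tz": 0,"wx": 0,"wy": 0,"wz": 0,"claw": -1},
    {"tx": 0,"ty": 0,"tz": 0,"wx": 0,"wy": 0,"wz": 0,"claw": -1}
  ]
}}

```text
clock: 5.15
tcp_pos: [640.2, -106.2, 251.2]
eef_rot: [0.233, 0.973, -0.001, -0.0]
ft_force: [-0.1, -0.5, -0.6]
finger_gap: 43.2
grip_force: 50.8
```

```bash
python3 - <<'E'
from m import *
s=manip.get_state(); print(s["tcp_pos"].round(1),s["ft_force"].round(1),s["qpos"].round(2))
c=imaging.camera("scene"); t=imaging.camera("top")
P=pts(c); m=mask(c,(200,150,300,310)); q=P[m]; q=q[~np.isnan(q[:,0])]
tb=q[q[:,2]>165]; print(len(tb),tb.min(0),tb.max(0))
for z in (185,205,225,245,265):
    b=tb[abs(tb[:,2]-z)<10]
    if len(b)>15: print(z,len(b),circ(b[:,:2]))
a=cv2.resize(c["img"][130:320,180:330],None,fx=2.6,fy=2.6); b=cv2.resize(t["img"][70:260,270:420],None,fx=2.6,fy=2.6)
cv2.imwrite("pics/overport.png",np.hstack([a,b])[:,:,::-1])
E
```

```text
[ 640.2 -106.2  251.2] [-0.1 -0.5 -0.6] [ 0.19  0.46 -0.09  1.56  0.05  1.13  1.19]
933 [ 620.55475398 -127.20987089  180.51721236] [666.79556699 -86.96511239 329.38939316]
185 76 (array([ 639.66009714, -105.48188063]), np.float64(21.48488565554134))
205 77 (array([ 641.5526206 , -105.38783674]), np.float64(20.20969223051976))
225 218 (array([ 641.97908929, -105.60833365]), np.float64(20.09051023265579))
245 220 (array([ 642.01715596, -105.08712975]), np.float64(19.896832167521445))
265 197 (array([ 642.29544161, -105.10465808]), np.float64(19.662961006849645))
```

View pics/overport.png

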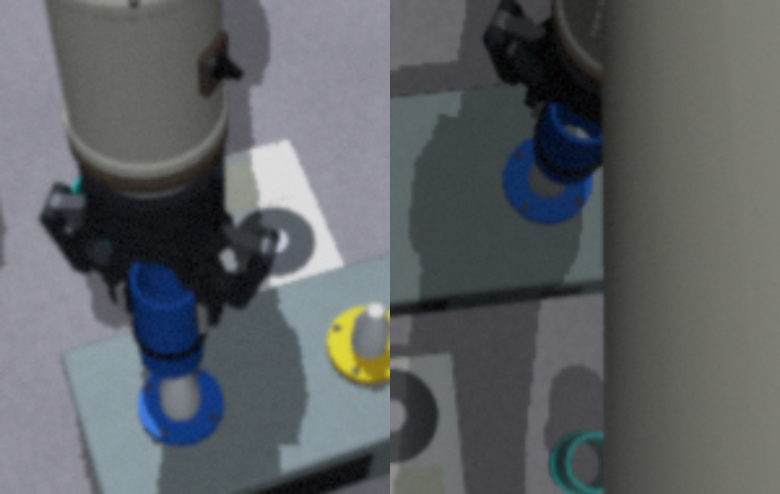

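The tube hangs upright over the spigot. The tube axis reads about (640.5,-105) against a port at (642.7,-103.4) in the same camera, so I correct by about +1.6 mm in both axes and start down.

Emit:
{"api": "carry_out", "payload": {
  "moves": [
    {"tx": 0.004,"ty": 0.004,"tz": -0.03,"wx": 0,"wy": 0,"wz": 0,"claw": -1},
    {"tx": 0.004,"ty": 0.004,"tz": -0.06,"wx": 0,"wy": 0,"wz": 0,"claw": -1},
    {"tx": 0.004,"ty": 0.004,"tz": -0.09,"wx": 0,"wy": 0,"wz": 0,"claw": -1},
    {"tx": 0.004,"ty": 0.004,"tz": -0.12,"wx": 0,"wy": 0,"wz": 0,"claw": -1},
    {"tx": 0.004,"ty": 0.004,"tz": -0.12,"wx": 0,"wy": 0,"wz": 0,"claw": -1}
  ]
}}

```text
clock: 5.88
tcp_pos: [642.1, -102.5, 201.5]
eef_rot: [0.232, 0.973, -0.0, -0.002]
ft_force: [0.4, 0.3, -1.2]
finger_gap: 43.5
grip_force: 50.8
```

Emit:
{"api": "carry_out", "payload": {
  "moves": [
    {"tx": 0,"ty": 0,"tz": -0.015,"wx": 0,"wy": 0,"wz": 0,"claw": -1},
    {"tx": 0,"ty": 0,"tz": -0.03,"wx": 0,"wy": 0,"wz": 0,"claw": -1},
    {"tx": 0,"ty": 0,"tz": -0.045,"wx": 0,"wy": 0,"wz": 0,"claw": -1},
    {"tx": 0,"ty": 0,"tz": -0.055,"wx": 0,"wy": 0,"wz": 0,"claw": -1},
    {"tx": 0,"ty": 0,"tz": -0.055,"wx": 0,"wy": 0,"wz": 0,"claw": -1}
  ]
}}

```text
clock: 6.5
tcp_pos: [642.8, -102.6, 180.9]
eef_rot: [0.232, 0.973, -0.0, -0.0]
ft_force: [-0.2, 0.7, -0.3]
finger_gap: 43.4
grip_force: 50.8
```

Free so far. The last ~10 mm goes slowly until the collar pushes back.

Emit:
{"api": "carry_out", "payload": {
  "moves": [
    {"tx": 0,"ty": 0,"tz": -0.007,"wx": 0,"wy": 0,"wz": 0,"claw": -1},
    {"tx": 0,"ty": 0,"tz": -0.014,"wx": 0,"wy": 0,"wz": 0,"claw": -1},
    {"tx": 0,"ty": 0,"tz": -0.02,"wx": 0,"wy": 0,"wz": 0,"claw": -1},
    {"tx": 0,"ty": 0,"tz": -0.025,"wx": 0,"wy": 0,"wz": 0,"claw": -1},
    {"tx": 0,"ty": 0,"tz": -0.025,"wx": 0,"wy": 0,"wz": 0,"claw": -1}
  ]
}}

```text
clock: 7.12
tcp_pos: [642.9, -102.6, 171.1]
eef_rot: [0.232, 0.973, -0.0, -0.0]
ft_force: [0.9, -0.1, -0.6]
finger_gap: 43.3
grip_force: 50.8
```

Emit:
{"api": "carry_out", "payload": {
  "moves": [
    {"tx": 0,"ty": 0,"tz": -0.003,"wx": 0,"wy": 0,"wz": 0,"claw": -1},
    {"tx": 0,"ty": 0,"tz": -0.006,"wx": 0,"wy": 0,"wz": 0,"claw": -1},
    {"tx": 0,"ty": 0,"tz": -0.006,"wx": 0,"wy": 0,"wz": 0,"claw": -1}
  ]
}}

```text
clock: 7.5
tcp_pos: [643.6, -102.8, 170.6]
eef_rot: [0.232, 0.973, 0.0, 0.001]
ft_force: [-2.1, -0.0, 7.9]
finger_gap: 43.4
grip_force: 51.2
```

Emit:
{"api": "carry_out", "payload": {
  "moves": [
    {"tx": 0,"ty": 0,"tz": -0.003,"wx": 0,"wy": 0,"wz": 0,"claw": -1},
    {"tx": 0,"ty": 0,"tz": -0.005,"wx": 0,"wy": 0,"wz": 0,"claw": -1},
    {"tx": 0,"ty": 0,"tz": -0.005,"wx": 0,"wy": 0,"wz": 0,"claw": -1}
  ]
}}

```text
clock: 7.88
tcp_pos: [643.9, -103.0, 170.5]
eef_rot: [0.232, 0.973, -0.0, 0.001]
ft_force: [-5.2, 0.5, 16.8]
finger_gap: 43.2
grip_force: 51.7
```

```bash
python3 - <<'E'
from m import *
c=imaging.camera("scene"); t=imaging.camera("top")
P=pts(c); m=mask(c,(200,150,300,310)); q=P[m]; q=q[~np.isnan(q[:,0])]; print(np.percentile(q[:,2],[1,50,95,99]))
a=cv2.resize(c["img"][130:320,180:330],None,fx=2.6,fy=2.6); b=cv2.resize(t["img"][70:260,270:420],None,fx=2.6,fy=2.6)
cv2.imwrite("pics/home.png",np.hstack([a,b])[:,:,::-1])
E
```

```text
[ 90.81156705 142.45788471 198.04344031 234.72590518]
```

View pics/home.png

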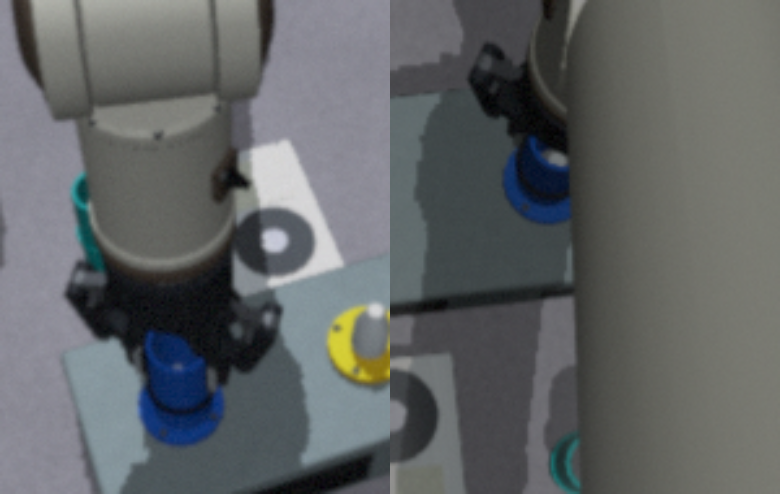

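The tube is home: motion stalled at TCP z 170.5 with 17 N, the tube top reads about 198 mm, and its foot is on the blue collar at (180,420). I ease the pressure, open, and rise.

Emit:
{"api": "carry_out", "payload": {
  "moves": [
    {"tx": 0,"ty": 0,"tz": 0.007,"wx": 0,"wy": 0,"wz": 0,"claw": -1},
    {"tx": 0,"ty": 0,"tz": 0.007,"wx": 0,"wy": 0,"wz": 0,"claw": 1},
    {"tx": 0,"ty": 0,"tz": 0.007,"wx": 0,"wy": 0,"wz": 0,"claw": 1},
    {"tx": 0,"ty": 0,"tz": 0.007,"wx": 0,"wy": 0,"wz": 0,"claw": 1},
    {"tx": 0,"ty": 0,"tz": 0.007,"wx": 0,"wy": 0,"wz": 0,"claw": 1}
  ]
}}

```text
clock: 8.6
tcp_pos: [643.0, -102.6, 169.4]
eef_rot: [0.232, 0.973, -0.0, -0.0]
ft_force: [-0.2, 0.2, -0.5]
finger_gap: 85.5
grip_force: 0.0
```

Emit:
{"api": "carry_out", "payload": {
  "moves": [
    {"tx": 0,"ty": 0,"tz": 0,"wx": 0,"wy": 0,"wz": 0,"claw": 1},
    {"tx": 0,"ty": 0,"tz": 0,"wx": 0,"wy": 0,"wz": 0,"claw": 1}
  ]
}}

```text
clock: 8.85
tcp_pos: [643.1, -102.6, 169.7]
eef_rot: [0.232, 0.973, 0.0, -0.0]
ft_force: [-0.9, -0.0, 0.1]
finger_gap: 85.5
grip_force: 0.0
```

Emit:
{"api": "carry_out", "payload": {
  "moves": [
    {"tx": 0,"ty": 0,"tz": 0.04,"wx": 0,"wy": 0,"wz": 0,"claw": 1},
    {"tx": 0,"ty": 0,"tz": 0.1,"wx": 0,"wy": 0,"wz": 0,"claw": 1},
    {"tx": 0,"ty": 0,"tz": 0.18,"wx": 0,"wy": 0,"wz": 0,"claw": 1},
    {"tx": 0,"ty": 0,"tz": 0.28,"wx": 0,"wy": 0,"wz": 0,"claw": 1},
    {"tx": 0,"ty": 0,"tz": 0.3,"wx": 0,"wy": 0,"wz": 0,"claw": 1}
  ]
}}

```text
clock: 9.48
tcp_pos: [645.1, -102.8, 294.7]
eef_rot: [0.232, 0.973, 0.0, 0.004]
ft_force: [-0.4, -0.3, 0.4]
finger_gap: 85.5
grip_force: 0.0
```

Emit:
{"api": "carry_out", "payload": {
  "moves": [
    {"tx": -0.1,"ty": 0.1,"tz": 0,"wx": 0,"wy": 0,"wz": 0,"claw": 1},
    {"tx": -0.15,"ty": 0.2,"tz": 0,"wx": 0,"wy": 0,"wz": 0,"claw": 1},
    {"tx": -0.2,"ty": 0.3,"tz": 0,"wx": 0,"wy": 0,"wz": 0,"claw": 1},
    {"tx": -0.2,"ty": 0.4,"tz": 0,"wx": 0,"wy": 0,"wz": 0,"claw": 1},
    {"tx": -0.2,"ty": 0.4,"tz": 0,"wx": 0,"wy": 0,"wz": 0,"claw": 1}
  ]
}}

```text
clock: 10.1
tcp_pos: [562.3, 62.1, 290.0]
eef_rot: [0.228, 0.974, 0.001, -0.0]
ft_force: [-0.5, -0.9, 0.5]
finger_gap: 85.4
grip_force: 0.0
```

```bash
python3 - <<'E'
from m import *
c=imaging.camera("scene"); t=imaging.camera("top")
cv2.imwrite("pics/end.png",np.hstack([c["img"][130:330,150:420],t["img"][60:310,120:420][:200]])[:,:,::-1])
P=pts(c); m=mask(c,(200,150,300,310)); q=P[m]; q=q[q[:,2]>190]; print(circ(q[:,:2]),np.percentile(q[:,2],[50,95]))
E
```

```text
(array([ 643.8356206 , -102.55291598]), np.float64(19.873377852570236)) [196.60495138 199.09268531]
```

View pics/end.png

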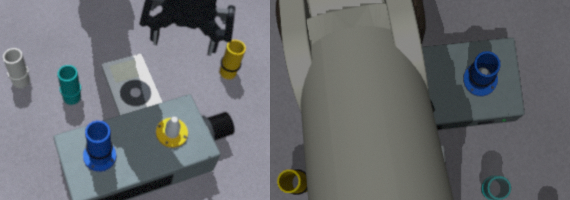

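The blue tube stands upright on the blue collar at (100,145), top at about 198 mm. The other tubes are where they were, and the arm is clear.

```bash
python3 -c "
from bench import manip
print(manip.hand_in())"
```

```text
the job is handed in; nothing more can be done
None
```

The blue tube is fully home and upright on the blue-collared port, the gripper has let go and is clear, the yellow tube was left untouched, and the job was handed in just after 10 s on the robot clock; no verdict came back.

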